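# Roll the cheese carton into the loading bay and lock it in

### The arm

A 6-joint arm with a two-finger parallel gripper is mounted at the origin on a cart in front of the work surface, level with it; the furniture and walls round the work are solid. World frame = base frame: x ahead of the robot, y to its left, z up, the work surface at z = 0. Lengths are in m, angles in degrees, forces in N, time in s.
With the tool pointing down it reaches from about 0.3 to 0.75 m from the base axis. Payload 8.5 kg.
Tool frame: the origin (TCP) lies at the very end of the fingers, on their centre line; the grasp point (between the pads) lies 19 mm behind it; z points along the fingers, y is the line along which they close (so a half turn about z gives the same grasp; the last joint's range is limited). The gripper opens to 85 mm and grips with 20 to 120 N. Pads are 22 mm wide; open, the fingers measure 114 mm over their backs; the gripper's body (76 mm by 85 mm) begins 54 mm behind the grasp point. The pads swing forward as they close: fully open they stand 13 mm farther back than shut.
Start: joints at [53.841, 21.807, 74.336, -0, 83.858, -12.336], TCP at [0.222, 0.503, 0.2] pointing down, gripper open.
Joint ranges: [-178.18, 178.18], [-50.72, 133.34], [12.68, 142.11], [-81.47, 261.47], [9.98, 163.14], [-165.26, 165.26]. Speed limits (degrees/s): [136.94, 136.94, 180, 180, 180, 180].

### API

Orientations are given as a 3x3 rotation matrix whose columns are the frame's x, y, z axes.
In Python, from rig import observe, cams, ticket gives the robot as it stands.
- The arm moves only by the tool move_arm, never from a script. Its arguments are lists of equal length, an entry for each row: "jaw": the finger opening in cm, from 0 to 8.54; "dp": the shift along the tool's x, y, z in cm, a list of three; "turn": the turn, a rotation vector about the tool's x, y, z in rad, a list of three. In form: {"jaw": [jaw, ...], "dp": [[tx, ty, tz], ...], "turn": [[wx, wy, wz], ...]}. A call has 1 to 12 rows; each row shifts and turns the commanded pose from where the row before left it, along the tool's axes as they then stand; what a row does not reach is not made up. A row lasts 1/12 s, in which the tool goes at most 41.7 mm and 7.16 degrees, less where a joint would pass 70% of its speed; a pose out of reach is approached as far as the arm can. A call is refused whole if a number of a shift passes 4.17 or a number of a turn 0.125, either way. A call with a gripper value outside its range is refused whole. The fingers move at their own pace and stop on an object; "force" is the grip in N (left out, the last holds). Time passes only in rows, so rows that do not move let the fingers close. It gives the time, the measured TCP pose, the force, the opening and the grip force at its end, in the units of the state.
- observe(): the state, without advancing time (a new reading comes with each control period).
- cams.get_image(name): name is "scene" or "top"; returns (picture, depth): 384x512x3 uint8, red, green, blue; 384x512 float32, m along the optical axis (not along the pixel's ray), 0 where there is no reading.
- cams.calibration(name): a dict with "vertical_fov" (degrees; the focal length in pixels is half the picture's height over the tangent of half this angle, whatever the lens; pixels are square), "cx", "cy" (the principal point, pixels), "view" (4x4, takes a point from world to camera coordinates). Camera axes: x right, y up, looking along -z (the intrinsics and any distortion apply to the point x, -y, -z); pixel columns grow to the right and rows downward; lengths in m; the calibration is good to about 2 mm. A picture is of the moment at which its call begins. calibration takes no time and is no camera call.
- ticket.close_job(): hands the job in; it is judged then, once.
Trained networks look in the newest picture that a camera, given by its name, has taken for a name from the list of things; names that differ only in an ending like _2 or _b are one class to them, and where a whole thing is asked for, a point or a joint stands for the part that bears it (a point fixed in the world has none). Each returns a list of dicts, best first, with "p" (0 to 1); they miss things now and then, are a little off and sometimes report something else, mostly with a low value. They report only what shows in the picture. A call takes as long as a camera call.
- cams.spot_in(camera, query): "box" ([centre column, centre row, width, height] as shares, 0 to 1, of the picture: columns of its width, rows of its height, round what is visible of it).
- cams.outline_of(camera, query): "mask" (384x512 bool, what is visible of it) and "box" ([centre column, centre row, width, height] as shares, 0 to 1, of the picture: columns of its width, rows of its height, round what is visible of it).
- cams.mark_of(camera, query): "location" ([column, row] as shares, 0 to 1, of the picture: columns of its width, rows of its height: a listed point, or the origin of a listed thing).
The state is a dict: "time_s": time; "q": joint angles; "qvel": joint speeds; "joint_efforts": joint torques, N m; "position": TCP position; "tool_rot": TCP orientation; "ft_force": force on the tool from outside, world axes, zero at the start; "wrist_torque": the same for the moment, N m; "grip_width": finger opening in m; "gripper_force": force on a finger pad.
Only numpy, scipy, OpenCV 4.12 (cv2) and the standard library are available. Lean on these libraries where they do the work, as an engineer would, in place of code of your own. Each camera call takes 0.05 s, during which the arm holds its last target. There are 200 camera calls.

### The job

Swing the quarter-turn stop arm of the roller track up to its open stop, then push the carton of cheese along the rollers into the bay until it has pressed the cushion plate of the end stop fully home (feel for it and stop as soon as it goes solid: no more than 25 N on the carton). Then turn the stop arm back down to its closed stop behind the carton, and leave the carton resting on the rollers inside the bay and the cup, the tin and the shaker where they stand.

Things in the scene. Friction and masses are not known exactly. Their poses are not given: they have to be found in the camera images.
- track: fixed steel roller track, 440 x 216 mm over its rails. Origin on the worktop under its middle; +x = travel towards the bay, +y across it, away from the robot, z up. 16 free-turning rollers from x = -205 to +215 mm, tops 36 mm up. Low side rails guide the carton: inner faces y = +-100 mm, tops 45 mm up. The stop arm crosses it at x = -10 mm.
- bay (a point): middle of the bay at roller height: track x = 100, y = 0, z = 36 mm. From track x = 50 mm on the bay has higher walls (inner faces y = +-95.5 mm, tops 79 mm up), with flared mouths from x = 19 mm; open above, but a crossbar with two clamp knobs (tops 118 mm up), the end stop, bridges its far end.
- carton: plain closed yellowish cheese carton, block 146 mm (its x) by 185 mm (its y) by 55 mm high, 0.35 to 0.65 kg, loose on the rollers at the start end, its x along the track; too wide to grip. Origin at the middle of its underside, so its rear face is at x = -73 mm. It rolls with 1 N or less.
- gate (a joint): angle of the quarter-turn stop arm, rad: 0 = closed (arm level across the track, blocking it; its handle leaning 45 degrees in over the track), 1.57 = open (arm upright, handle leaning 45 degrees out, away from the track). Hard stops at both; friction holds it where it is left; 2 to 3 N at the handle moves it. It starts at 0 to 0.25.
- gate_pivot (a point): pivot of the stop arm: track x = -10, y = -121, z = 76 mm, robot's side; axis along x. Closed: flat arm (14 mm wide, 8 thick, 79 long) points to +y; its handle, 46 mm downstream on the same shaft (70 long from the axis; dark grip on its outer 36 mm, 12 thick, 18 wide along x), points up and to +y. Pinch or push the handle over the top in an arc (a flat push jams): to -y opens, to +y closes.
- cushion (a joint): travel of the end stop's dark cushion plate (140 mm wide, 44 to 82 mm up, facing the carton), m: 0 = standing out, 0.010 = home, then rigid. Friction-held: 6 to 7 N slides it to +x, no spring back. Where the stop is clamped is not reported: with the plate home the carton's middle is at track x = 83 to 119 mm; feel for it. Over 25 N on the carton is ramming.
- measure: bystander: steel measuring cup with a handle, 79 x 105 x 79 mm, origin under its middle; leave it alone
- tin_b: bystander: low round tin, 75 mm diameter, 58 mm high, origin under its middle; leave it alone
- churn: bystander: steel churn-shaped shaker, 62 mm diameter, 113 mm high, origin under its middle; leave it alone

How it is judged:
By the outcome, as a careful person would: the job done as asked, in the order asked, and still so for the second after the job is handed in, with the robot touching nothing.
It also fails if it takes over 72 s, if anything falls off the work surface, if the arm or the gripper's body presses on something with over 40 N, if the wrist force passes 120 N, or if a joint passes its speed limit or range.

## Working session

There is one attempt and no reset: what is moved stays moved. The work goes in short steps, Python scripts to look and compute and a tool call to move; the robot and the scene stay as the last step left them, time stands still between calls to the robot, and variables do not carry over. Pictures are saved under pics/ and viewed, at most 10 in all, crops included, and the job is handed in when it is done.

Besides the shell and the picture viewer there is one more tool, called after "Call:" by a JSON object that holds its "api" and its "payload", one argument or row to a line. move_arm: Moves the arm, as the interface text tells. Its arguments: {"type":"object","properties":{"jaw":{"type":"array","items":{"type":"number"}},"dp":{"type":"array","items":{"type":"array","items":{"type":"number"}}},"turn":{"type":"array","items":{"type":"array","items":{"type":"number"}}},"force":{"type":"number"}},"required":["jaw","dp","turn"]}

```bash
mkdir -p pics; cat > h.py <<'E'
import numpy as np,cv2
from rig import observe,cams,ticket
def deproj(cam,u,v,d):
    c=cams.calibration(cam);f=192/np.tan(np.radians(c["vertical_fov"]/2))
    u=np.asarray(u,float);v=np.asarray(v,float)
    p=np.stack([(u-c["cx"])/f*d,-(v-c["cy"])/f*d,-d,np.ones_like(d)],-1)
    return (p@np.linalg.inv(np.array(c["view"])).T)[...,:3]
def proj(cam,P):
    c=cams.calibration(cam);f=192/np.tan(np.radians(c["vertical_fov"]/2))
    q=np.c_[np.atleast_2d(P),np.ones(len(np.atleast_2d(P)))]@np.array(c["view"]).T
    return np.c_[c["cx"]+f*q[:,0]/-q[:,2],c["cy"]-f*q[:,1]/-q[:,2]]
E
python3 - <<'E'
from h import *
np.set_printoptions(precision=4,suppress=True)
ims=[]
for n in["scene","top"]:
    im,d=cams.get_image(n);np.savez(f"pics/{n}0",im=im,d=d)
    cv2.imwrite(f"pics/{n}0.png",cv2.resize(im[...,::-1],(768,576)))
    print(n,{k:np.array(v) for k,v in cams.calibration(n).items()})
    for q in["track","carton","gate","gate_pivot","bay","cushion","measure","tin_b","churn"]:
        if q not in("bay","gate_pivot"):
            for r in cams.outline_of(n,q)[:1]:
                m=r["mask"]&(d>0);v,u=np.nonzero(m)
                if len(v):
                    P=deproj(n,u,v,d[m]);print(q,"out",round(r["p"],2),np.median(P,0),P.min(0),P.max(0))
        for r in cams.mark_of(n,q)[:1]:print(q,"mark",round(r["p"],2),np.array(r["location"])*[512,384])
E
```

```text
scene {'vertical_fov': array(47.6322), 'cx': array(252.5775), 'cy': array(194.9158), 'view': array([[-0.8992, -0.4371,  0.0181,  0.3236],
       [ 0.3118, -0.6114,  0.7273, -0.4056],
       [-0.3069,  0.6597,  0.686 , -0.6534],
       [ 0.    ,  0.    ,  0.    ,  1.    ]])}
track out 0.97 [ 0.5163 -0.2136  0.0349] [ 0.3683 -0.4558 -0.0028] [0.6875 0.055  0.1392]
track mark 0.74 [219.6992 255.2832]
carton out 0.68 [ 0.4852 -0.0391  0.0913] [ 0.3897 -0.1868 -0.0018] [0.6531 0.03   0.0954]
carton mark 0.71 [201.8816 298.2912]
gate out 0.8 [ 0.4338 -0.2216  0.0903] [ 0.3984 -0.3178  0.0024] [ 0.4937 -0.1729  0.1392]Traceback (most recent call last):
  File "<stdin>", line 14, in <module>
ValueError: it knows: bay, carton, churn, gate_pivot, measure, tin, track
```

```bash
python3 - <<'E'
from h import *
np.set_printoptions(precision=4,suppress=True)
for n in["scene","top"]:
    im,d=cams.get_image(n);np.savez(f"pics/{n}0",im=im,d=d)
    cv2.imwrite(f"pics/{n}0.png",cv2.resize(im[...,::-1],(768,576)))
    if n=="top": print(n,{k:np.array(v) for k,v in cams.calibration(n).items()})
    for q in["track","carton","gate","cushion","measure","tin","churn"]:
            for r in cams.outline_of(n,q)[:1]:
                m=r["mask"]&(d>0);v,u=np.nonzero(m)
                if len(v):
                    P=deproj(n,u,v,d[m]);print(q,"out",round(r["p"],2),np.median(P,0),np.percentile(P,2,axis=0),np.percentile(P,98,axis=0))
    for q in["track","carton","gate_pivot","bay"]:
        for r in cams.mark_of(n,q)[:1]:print(q,"mark",round(r["p"],2),np.array(r["location"])*[512,384])
E
```

```text
track out 0.6 [ 0.5164 -0.2123  0.035 ] [ 0.3803 -0.3688  0.0095] [0.6558 0.0444 0.0956]
carton out 0.9 [ 0.4853 -0.0395  0.0913] [ 0.3963 -0.1343  0.0424] [0.5823 0.0256 0.0938]
gate out 0.92 [ 0.4357 -0.2245  0.0918] [ 0.4035 -0.2446  0.0805] [ 0.4757 -0.1749  0.1369]
cushion out 0.69 [ 0.5604 -0.3431  0.067 ] [ 0.4978 -0.3646  0.0465] [ 0.6258 -0.3272  0.0835]
measure out 0.75 [ 0.4906 -0.5301  0.0503] [ 0.4389 -0.6066  0.0004] [ 0.5325 -0.5088  0.08  ]
tin out 0.68 [ 0.3424 -0.4856  0.0531] [ 0.3092 -0.5393  0.0029] [ 0.3771 -0.4683  0.0591]
churn out 0.94 [ 0.7085 -0.0851  0.0699] [ 0.6922 -0.1195  0.0038] [ 0.7438 -0.0672  0.114 ]
track mark 0.63 [220.1088 257.8944]
carton mark 0.75 [197.888  298.9824]
gate_pivot mark 0.69 [277.7088 250.2912]
bay mark 0.72 [231.4752 213.0816]
top {'vertical_fov': array(47.4084), 'cx': array(258.7379), 'cy': array(188.8142), 'view': array([[-0.012 , -0.9999, -0.0017, -0.2878],
       [ 0.9986, -0.0121,  0.0523, -0.5419],
       [-0.0523, -0.0011,  0.9986, -1.2304],
       [ 0.    ,  0.    ,  0.    ,  1.    ]])}
track out 0.72 [ 0.5269 -0.225   0.0329] [ 0.3971 -0.401  -0.0033] [0.6361 0.0299 0.0933]
carton out 0.97 [ 0.5001 -0.0624  0.0898] [ 0.4117 -0.1378  0.0694] [0.5903 0.0146 0.0943]
gate out 0.61 [ 0.4337 -0.195   0.0866] [ 0.4044 -0.2456  0.0784] [ 0.4792 -0.1772  0.1355]
measure out 0.58 [ 0.4697 -0.5273  0.0307] [ 0.4454 -0.549  -0.0021] [ 0.4891 -0.5105  0.0783]
tin out 0.61 [ 0.3525 -0.5026  0.0534] [ 0.3195 -0.5394  0.0094] [ 0.3857 -0.4688  0.0591]
churn out 0.75 [ 0.7075 -0.0965  0.1078] [ 0.6479 -0.1641  0.011 ] [ 0.7317 -0.0691  0.4293]
track mark 0.65 [217.2928 193.9968]
carton mark 0.9 [178.8928 201.984 ]
gate_pivot mark 0.95 [224.7168 235.8144]
bay mark 0.73 [251.392  191.0016]
```

View pics/scene0.png

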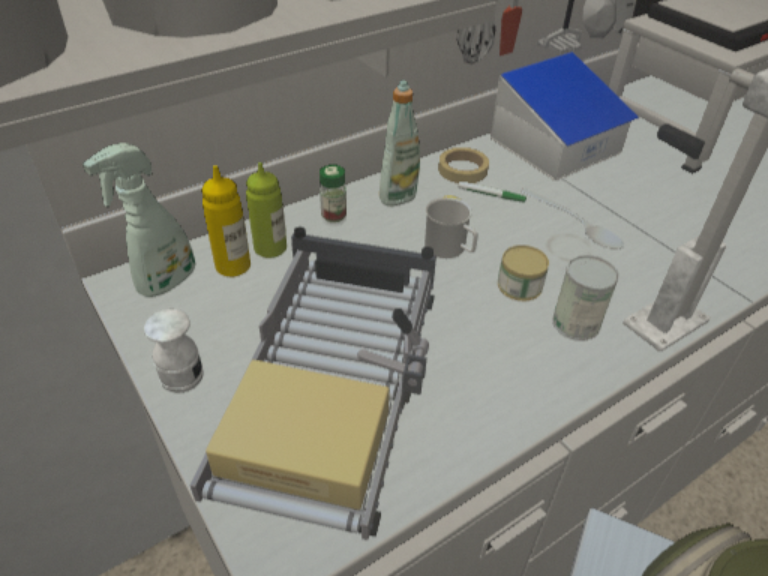

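View pics/top0.png

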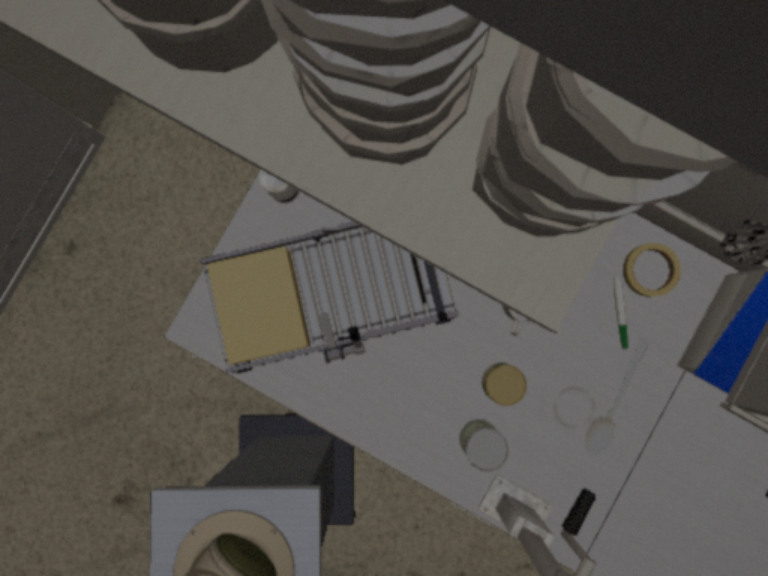

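```bash
cat > fit.py <<'E'
from h import *
from scipy.optimize import minimize
np.set_printoptions(precision=4,suppress=True)
Ps={}
for n in["scene","top"]:
    z=np.load(f"pics/{n}0.npz");d=z["d"];v,u=np.nonzero(d>0);P=deproj(n,u,v,d[d>0]);Ps[n]=P
    m=(P[:,0]>.36)&(P[:,0]<.72)&(P[:,1]>-.5)&(P[:,1]<.1)
    if n=="top":
        s=P[P[:,2]>.2];print("shelf z",np.percentile(s[:,2],[2,10,25,50,90]),"n",len(s))
        # shelf edge
        sm=(P[:,2]>.2)&(P[:,0]>.3)
        for y in[-.6,-.5,-.4,-.3,-.2,-.1,0]:
            q=P[sm&(abs(P[:,1]-y)<.02)]
            if len(q):print("shelf at y",y,"min x",q[:,0].min(),"z there",q[q[:,0].argmin(),2], "minz",q[:,2].min())
    R=P[m&(P[:,2]>.040)&(P[:,2]<.05)]
    def tr(p,P):
        c,s=np.cos(p[2]),np.sin(p[2]);D=P[:,:2]-p[:2];return np.c_[D@[c,s],D@[-s,c]]
    def cost(p):
        q=tr(p,R);k=abs(q[:,0])<.22;e=np.abs(np.abs(q[:,1])-.104)
        return -np.sum(np.exp(-(e/.004)**2)*k)
    best=None
    for yaw in np.radians(np.arange(-95,-60,2)):
        for dx in np.arange(-.04,.041,.01):
            p=[.52+dx,-.17,yaw];c=cost(p)
            if best is None or c<best[0]:best=(c,p)
    p=minimize(cost,best[1],method="Nelder-Mead",options=dict(initial_simplex=np.array(best[1])+np.array([[0,0,0],[.005,0,0],[0,.01,0],[0,0,.03]]))).x
    q=tr(p,P);k=(abs(q[:,1])<.112)&(P[:,2]>.01)&(P[:,2]<.12)&(abs(q[:,0])<.3)
    print(n,p,np.degrees(p[2]),-cost(p),"xrange",np.percentile(q[k,0],[.2,1,99,99.8]))
    h,e=np.histogram(q[k,0],np.arange(-.26,.27,.01));print(h)
E
python3 fit.py
```

```text
scene [ 0.5225 -0.1733 -1.3512] -77.41915095133425 521.6861988817182 xrange [-0.2103 -0.2093  0.2013  0.218 ]
[   0    0    0    0   77 1043  664 2174  808  615  563  591  540  537
  535  495  493  480  464  461  444  185   35   55  121  293  174  571
  409  160  518  301  150  580  236  303  451  163  367  333  102  454
  315  836  444 1358  138   83   26    0    0    0]
shelf z [0.2826 0.4414 0.4433 0.6049 1.121 ] n 68332
shelf at y -0.6 min x 0.5929171303874008 z there 0.44187197385683663 minz 0.44187197385683663
shelf at y -0.5 min x 0.4537079769170438 z there 0.44293528576161934 minz 0.4199934655369266
shelf at y -0.4 min x 0.49911322828607213 z there 0.44583792521059795 minz 0.4203428206811616
shelf at y -0.3 min x 0.5433438707626184 z there 1.114718326302166 minz 0.4187701653372281
shelf at y -0.2 min x 0.6149772694359623 z there 0.45983391539166585 minz 0.4172104422022205
shelf at y -0.1 min x 0.6728142268980163 z there 0.46388796973746227 minz 0.41960225408910057
shelf at y 0 min x 0.7316952324854258 z there 0.46425434689545164 minz 0.4204268756631935
top [ 0.5278 -0.1716 -1.3521] -77.46907236879211 353.2467112454815 xrange [-0.2079 -0.2041  0.222   0.2296]
[  0   0   0   0   0 158  31 228 288 281 291 285 288 285 288 290 289 282
 286 288 285 379 258 292 102 288 276 163 265 173 216 286 135 271 278 119
 253 236 106 218 165 128 184 176 133 231  67 123 106  16   0   0]
```

```bash
python3 - <<'E'
from h import *
np.set_printoptions(precision=4,suppress=True)
def ray(cam,u,v):
    a=deproj(cam,np.array([u]),np.array([v]),np.array([.3]))[0];b=deproj(cam,np.array([u]),np.array([v]),np.array([1.3]))[0];return a,b-a
M=dict(track=((219.9,256.6),(217.3,194.0),0),carton=((199.9,298.6),(178.9,202),.036),gp=((277.7,250.3),(224.7,235.8),.076),bay=((231.5,213.1),(251.4,191),.036))
c,s=np.cos(np.radians(-77.45)),np.sin(np.radians(-77.45));R=np.array([[c,-s],[s,c]])
loc=dict(track=(0,0),gp=(-.01,-.121),bay=(.1,0))
for k,(a,b,z) in M.items():
    for n,p in(("scene",a),("top",b)):
        o,d=ray(n,*p);P=o+d*(z-o[2])/d[2]
        print(k,n,P[:2],"-> origin",P[:2]-R@loc[k] if k in loc else "")
    # triangulate
    o1,d1=ray("scene",*a);o2,d2=ray("top",*b);t=np.linalg.lstsq(np.c_[d1,-d2],o2-o1,rcond=None)[0];print("  tri",o1+d1*t[0],o2+d2*t[1])
o=np.array([.525,-.172])
for n in["scene","top"]:
    z=np.load(f"pics/{n}0.npz");d=z["d"];v,u=np.nonzero(d>0);P=deproj(n,u,v,d[d>0]);q=(P[:,:2]-o)@R
    for nm,k in dict(handle=(abs(q[:,0]-.036)<.03)&(q[:,1]>-.15)&(q[:,1]<-.03)&(P[:,2]>.10)&(P[:,2]<.2),
      arm=(abs(q[:,0]+.01)<.02)&(q[:,1]>-.115)&(q[:,1]<-.02)&(P[:,2]>.065)&(P[:,2]<.2),
      carton=(q[:,0]<-.03)&(P[:,2]>.085)&(abs(q[:,1])<.12)&(P[:,2]<.1),cross=(q[:,0]>.1)&(abs(q[:,1])<.13)&(P[:,2]>.085)&(P[:,2]<.15),plate=(q[:,0]>.1)&(abs(q[:,1])<.06)&(P[:,2]>.055)&(P[:,2]<.075)).items():
        if k.sum():
            Q=np.c_[q[k],P[k,2]];print(n,nm,k.sum(),Q.mean(0),Q.min(0),Q.max(0))
            if nm=="carton":print(cv2.minAreaRect((Q[:,:2]*1000).astype(np.float32)))
            if nm in("handle","arm"):
                dd=np.linalg.svd(Q-Q.mean(0),full_matrices=False)[2][0];print("  dir",dd,np.degrees(np.arctan2(dd[2],dd[1])))
E
```

```text
track scene [ 0.525  -0.1794] -> origin [ 0.525  -0.1794]
track top [ 0.5257 -0.175 ] -> origin [ 0.5257 -0.175 ]
  tri [ 0.5232 -0.1765  0.0042] [ 0.5255 -0.1754  0.0044]
carton scene [ 0.4949 -0.0508] -> origin 
carton top [ 0.5031 -0.0711] -> origin 
  tri [ 0.5055 -0.0652  0.0092] [ 0.5038 -0.0661  0.009 ]
gp scene [ 0.4    -0.1919] -> origin [ 0.5203 -0.1754]
gp top [ 0.4098 -0.2014] -> origin [ 0.5301 -0.1848]
  tri [ 0.4037 -0.2023  0.0626] [ 0.4091 -0.2003  0.0625]
bay scene [ 0.5469 -0.2749] -> origin [ 0.5251 -0.1773]
bay top [ 0.5314 -0.2738] -> origin [ 0.5097 -0.1762]
  tri [ 0.5431 -0.2681  0.044 ] [ 0.5311 -0.2739  0.0433]
scene handle 163 [ 0.0394 -0.0963  0.1218] [ 0.032  -0.113   0.1005] [ 0.0517 -0.081   0.1383]
  dir [0.0059 0.5574 0.8303] 56.126284629305054
scene arm 296 [-0.0058 -0.0846  0.0884] [-0.0215 -0.115   0.0652] [ 0.0098 -0.0451  0.0992]
  dir [-0.0493 -0.9779 -0.2034] -168.24942728779573
scene carton 7008 [-0.1233 -0.0079  0.0915] [-0.1903 -0.098   0.085 ] [-0.0421  0.0874  0.0957]
((-116.32467651367188, -5.3088836669921875), (184.93801879882812, 147.9
[... 178 characters left out ...]
0598  0.0551] [0.6912 0.0599 0.075 ]
top handle 72 [ 0.0432 -0.0898  0.1243] [ 0.0342 -0.1048  0.1005] [ 0.0516 -0.0761  0.1383]
  dir [-0.0277 -0.604  -0.7965] -127.17238567159185
top arm 174 [-0.0035 -0.0827  0.087 ] [-0.0192 -0.1149  0.0698] [ 0.0098 -0.0406  0.0993]
  dir [-0.0301 -0.9866 -0.1604] -170.76462167845807
top carton 3661 [-0.1153 -0.0005  0.0899] [-0.1889 -0.0928  0.085 ] [-0.0432  0.0925  0.0981]
((-115.83907318115234, -0.03505706787109375), (185.18795776367188, 145.1668243408203), 89.52881622314453)
top cross 924 [ 0.5625 -0.0358  0.1086] [ 0.1764 -0.114   0.085 ] [0.7737 0.0158 0.15  ]
top plate 123 [ 0.542  -0.0238  0.0651] [ 0.1729 -0.0599  0.0552] [0.6906 0.0211 0.075 ]
```

```bash
cat >> h.py <<'E'
np.set_printoptions(precision=4,suppress=True)
a=np.radians(-77.45);TR=np.array([[np.cos(a),-np.sin(a),0],[np.sin(a),np.cos(a),0],[0,0,1]]);TO=np.array([.526,-.177,0])
def to_track(p):return (np.asarray(p)-TO)@TR
def status(*targets):
    s=observe();R=np.array(s["tool_rot"]);p=np.array(s["position"])
    print("t",s["time_s"],"track pos",to_track(p)*1000,"F(track)",np.array(s["ft_force"])@TR,"w",s["grip_width"])
    print("tool axes in track frame\n",TR.T@R)
    for t in targets:print("dp cm to",t,100*R.T@(TR@np.array(t)+TO-p))
E
python3 - <<'E'
from h import *
status((.036,-.093,.2))
E
```

```text
t 1.5 track pos [-729.9082 -148.8208  199.6295] F(track) [-0.2901  0.2478  0.5846] w 0.08524267221845921
tool axes in track frame
 [[-0.593  -0.8052 -0.    ]
 [-0.8052  0.593   0.    ]
 [ 0.      0.     -1.    ]]
dp cm to (0.036, -0.093, 0.2) [-49.914  -58.3602  -0.0388]
```

Call:
{"api": "move_arm", "payload": {
  "jaw": [5.5,5.5,5.5,5.5,5.5,5.5,5.5,5.5],
  "dp": [
    [0,0,0],
    [0,0,0],
    [0,0,0],
    [0,0,0],
    [0,0,0],
    [0,0,0],
    [0,0,0],
    [0,0,0]
  ],
  "turn": [
    [0,0,0.117],
    [0,0,0.117],
    [0,0,0.117],
    [0,0,0.117],
    [0,0,0.117],
    [0,0,0.117],
    [0,0,0.117],
    [0,0,0.117]
  ]
}}

```text
time_s: 2.17
position: [0.2222, 0.5031, 0.1996]
tool_rot: [[-0.212, 0.977, 0.0], [0.977, 0.212, -0.0], [-0.0, 0.0, -1.0]]
ft_force: [-0.7, -0.1, -0.8]
grip_width: 0.055
gripper_force: 0.0
```

Call:
{"api": "move_arm", "payload": {
  "jaw": [5.5,5.5,5.5,5.5,5.5,5.5,5.5,5.5,5.5,5.5,5.5],
  "dp": [
    [-3.5,0.4,0],
    [-3.5,0.4,0],
    [-3.5,0.4,0],
    [-3.5,0.4,0],
    [-3.5,0.4,0],
    [-3.5,0.4,0],
    [-3.5,0.4,0],
    [-3.5,0.4,0],
    [-3.5,0.4,0],
    [-3.5,0.4,0],
    [-3.5,0.4,0]
  ],
  "turn": [
    [0,0,0],
    [0,0,0],
    [0,0,0],
    [0,0,0],
    [0,0,0],
    [0,0,0],
    [0,0,0],
    [0,0,0],
    [0,0,0],
    [0,0,0],
    [0,0,0]
  ]
}}

```text
time_s: 3.08
position: [0.3489, 0.1353, 0.1999]
tool_rot: [[-0.217, 0.976, 0.001], [0.976, 0.217, 0.0], [-0.0, 0.001, -1.0]]
ft_force: [0.2, 0.8, -0.2]
grip_width: 0.0554
gripper_force: 0.0
```

Call:
{"api": "move_arm", "payload": {
  "jaw": [5.5,5.5,5.5,5.5,5.5,5.5,5.5,5.5,5.5,5.5,5.5],
  "dp": [
    [-3.5,0.1,0],
    [-3.5,0.1,0],
    [-3.5,0.1,0],
    [-3.5,0.1,0],
    [-3.5,0.1,0],
    [-3.5,0.1,0],
    [-3.5,0.1,0],
    [-3.5,0.1,0],
    [-3.5,0.1,0],
    [-3.5,0.1,0],
    [-3.0,0.1,0]
  ],
  "turn": [
    [0,0,0],
    [0,0,0],
    [0,0,0],
    [0,0,0],
    [0,0,0],
    [0,0,0],
    [0,0,0],
    [0,0,0],
    [0,0,0],
    [0,0,0],
    [0,0,0]
  ]
}}

```text
time_s: 4.0
position: [0.4422, -0.234, 0.1996]
tool_rot: [[-0.216, 0.976, 0.0], [0.976, 0.216, -0.0], [-0.0, 0.0, -1.0]]
ft_force: [1.2, 0.7, -0.4]
grip_width: 0.0552
gripper_force: 0.0
```

```bash
python3 - <<'E'
from h import *
status((.036,-.093,.11))
E
```

```text
t 4.0 track pos [ 37.4455 -94.1842 199.584 ] F(track) [-0.4362  1.3746 -0.3872] w 0.055186123901735766
tool axes in track frame
 [[-1.      0.001   0.0003]
 [ 0.001   1.      0.0001]
 [-0.0003  0.0001 -1.    ]]
dp cm to (0.036, -0.093, 0.11) [0.1477 0.1172 8.9584]
```

Call:
{"api": "move_arm", "payload": {
  "jaw": [5.5,5.5,5.5,5.5],
  "dp": [
    [0.1,0.1,1.5],
    [0,0,1.5],
    [0,0,1.5],
    [0,0,0]
  ],
  "turn": [
    [0,0,0],
    [0,0,0],
    [0,0,0],
    [0,0,0]
  ]
}}

```text
time_s: 4.33
position: [0.4417, -0.2298, 0.1522]
tool_rot: [[-0.217, 0.976, -0.004], [0.976, 0.217, 0.003], [0.004, -0.003, -1.0]]
ft_force: [-0.6, 0.0, -0.9]
grip_width: 0.0552
gripper_force: 0.0
```

```bash
python3 - <<'E'
from h import *
status()
im,d=cams.get_image("scene");cv2.imwrite("pics/s1.png",cv2.resize(im[150:310,150:350,::-1],(800,640))[:600])
E
```

```text
t 4.3333 track pos [ 33.2241 -93.7496 152.1961] F(track) [-0.1439 -0.5705 -0.8578] w 0.05520599758408376
tool axes in track frame
 [[-1.      0.0005 -0.004 ]
 [ 0.0005  1.     -0.0029]
 [ 0.004  -0.0029 -1.    ]]
```

View pics/s1.png

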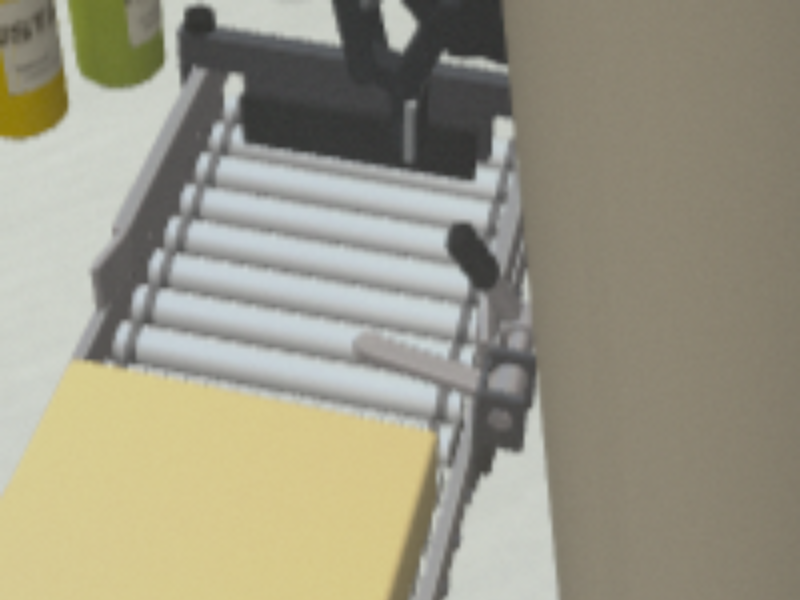

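Call:
{"api": "move_arm", "payload": {
  "jaw": [5.5,5.5,5.5,5.5,5.5,5.5],
  "dp": [
    [-0.2,0.1,0.8],
    [0,0,0.8],
    [0,0,0.8],
    [0,0,0.9],
    [0,0,0.9],
    [0,0,0]
  ],
  "turn": [
    [0,0,0],
    [0,0,0],
    [0,0,0],
    [0,0,0],
    [0,0,0],
    [0,0,0]
  ]
}}

```text
time_s: 4.88
position: [0.4435, -0.2316, 0.1107]
tool_rot: [[-0.217, 0.976, -0.002], [0.976, 0.217, 0.002], [0.003, -0.002, -1.0]]
ft_force: [-0.0, 0.3, -0.3]
grip_width: 0.0551
gripper_force: 0.0
```

```bash
python3 - <<'E'
from h import *
status()
im,d=cams.get_image("scene");cv2.imwrite("pics/s2.png",cv2.resize(im[150:310,150:350,::-1],(800,640))[:600])
p=np.array([[.036,-.093+.0275,.112],[.036,-.082,.134]])
print((proj("scene",p@TR.T+TO)-[150,150])*4)
E
```

```text
t 4.8833 track pos [ 35.3203 -92.4097 110.7104] F(track) [-0.3243  0.0678 -0.3111] w 0.055143155199313676
tool axes in track frame
 [[-1.     -0.     -0.0026]
 [-0.      1.     -0.002 ]
 [ 0.0026 -0.002  -1.    ]]
[[414.3358 258.1812]
 [447.9904 232.9229]]
```

View pics/s2.png

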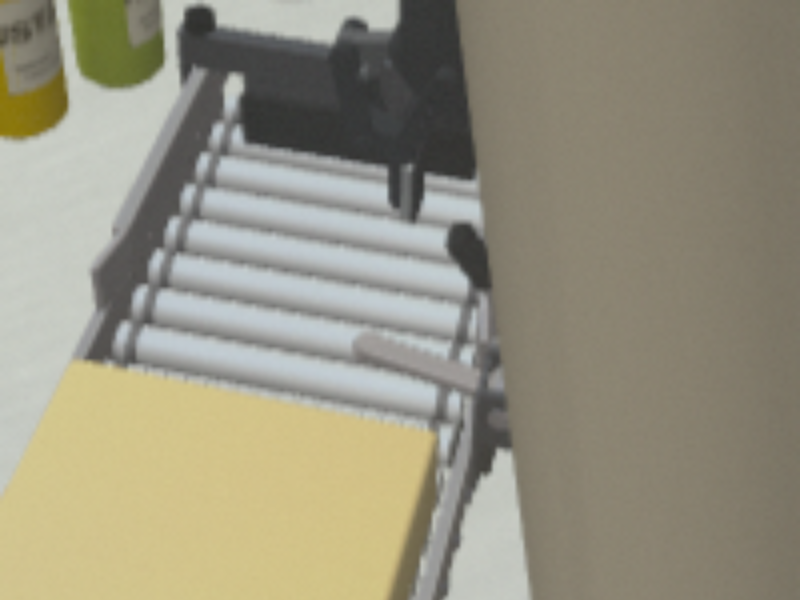

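```bash
python3 - <<'E'
from h import *
for n in["scene","top"]:
    im,d=cams.get_image(n);v,u=np.nonzero(d>0);P=to_track(deproj(n,u,v,d[d>0]))
    k=(abs(P[:,0]-.045)<.03)&(P[:,1]>-.075)&(P[:,1]<-.03)&(P[:,2]>.1)&(P[:,2]<.18)
    Q=P[k]*1000;print(n,len(Q));
    for lo in range(100,180,8):
        q=Q[(Q[:,2]>=lo)&(Q[:,2]<lo+8)]
        if len(q):print(lo,len(q),q.min(0),q.max(0))
E
```

```text
scene 94
148 14 [ 23.7654 -66.1259 148.2976] [ 45.0766 -59.6709 155.8414]
156 26 [ 22.6491 -66.2142 156.2484] [ 43.6653 -52.9012 163.8434]
164 26 [ 23.3574 -66.345  164.29  ] [ 42.8478 -53.0499 171.9835]
172 28 [ 23.6909 -66.1319 172.1828] [ 42.2681 -52.8296 179.2934]
top 0
```

Call:
{"api": "move_arm", "payload": {
  "jaw": [5.5,5.5,5.5,5.5],
  "dp": [
    [0,0,0.5],
    [0,0,0.5],
    [0,0,0.5],
    [0,0,0]
  ],
  "turn": [
    [0,0,0],
    [0,0,0],
    [0,0,0],
    [0,0,0]
  ]
}}

```text
time_s: 5.37
position: [0.4438, -0.2318, 0.0966]
tool_rot: [[-0.217, 0.976, -0.001], [0.976, 0.217, 0.001], [0.001, -0.001, -1.0]]
ft_force: [-0.0, -0.0, 0.8]
grip_width: 0.0548
gripper_force: 0.0
```

```bash
python3 - <<'E'
from h import *
status()
n="scene"
im,d=cams.get_image(n);cv2.imwrite("pics/s3.png",cv2.resize(im[150:260,200:340,::-1],(763,600),interpolation=cv2.INTER_NEAREST))
v,u=np.nonzero(d>0);P=to_track(deproj(n,u,v,d[d>0]))
k=(abs(P[:,0]-.045)<.03)&(P[:,1]>-.077)&(P[:,1]<-.03)&(P[:,2]>.095)&(P[:,2]<.18)
Q=P[k]*1000
for lo in range(95,180,6):
        q=Q[(Q[:,2]>=lo)&(Q[:,2]<lo+6)]
        if len(q):print(lo,len(q),q.min(0),q.max(0))
E
```

```text
t 5.3667 track pos [ 35.6558 -92.1843  96.561 ] F(track) [ 0.0289 -0.0338  0.7651] w 0.05477873185050391
tool axes in track frame
 [[-1.      0.0001 -0.0015]
 [ 0.0001  1.     -0.0011]
 [ 0.0015 -0.0011 -1.    ]]
131 2 [ 25.6791 -65.8723 133.2379] [ 36.1695 -62.2656 136.9845]
137 16 [ 22.6253 -66.1241 137.202 ] [ 44.8656 -55.554  142.939 ]
143 20 [ 23.9869 -66.4218 143.3763] [ 43.4676 -53.2713 148.7968]
149 22 [ 23.4169 -66.3059 149.8475] [ 44.2582 -53.1815 154.6844]
155 18 [ 23.1072 -66.1512 156.5584] [ 42.5348 -53.0879 160.9887]
161 20 [ 22.962  -66.0186 161.3653] [ 41.2618 -52.8142 166.5406]
167 19 [ 23.1335 -66.0819 167.2   ] [ 43.1526 -53.2859 172.4752]
173 19 [ 20.2615 -62.1141 173.0355] [ 29.9793 -38.8359 178.9547]
179 10 [ 21.6728 -63.9839 179.0194] [ 28.1933 -40.8413 179.932 ]
```

View pics/s3.png

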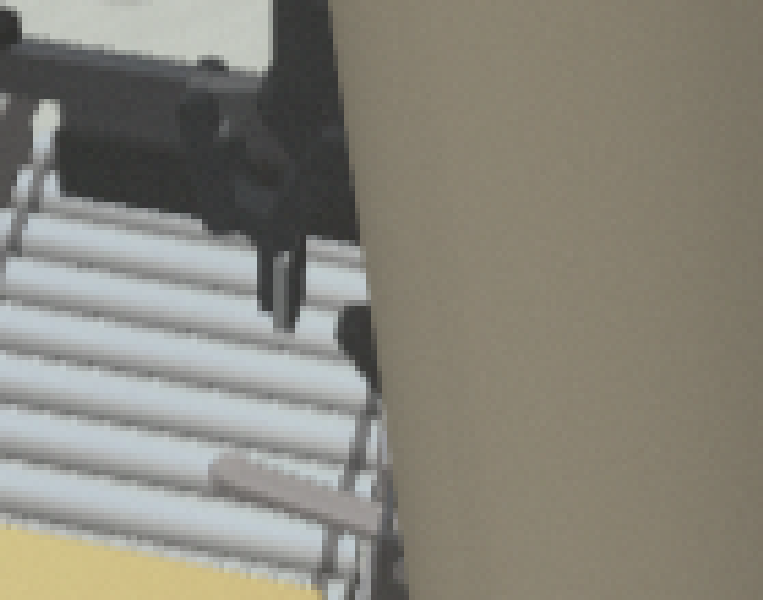

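Call:
{"api": "move_arm", "payload": {
  "jaw": [5.5,5.5,5.5,5.5,5.5],
  "dp": [
    [0,-0.5,0],
    [0,-0.5,0],
    [0,-0.5,0],
    [0,-0.5,0],
    [0,0,0]
  ],
  "turn": [
    [0,0,0],
    [0,0,0],
    [0,0,0],
    [0,0,0],
    [0,0,0]
  ]
}}

```text
time_s: 5.83
position: [0.4256, -0.2367, 0.0991]
tool_rot: [[-0.216, 0.976, 0.005], [0.976, 0.216, -0.001], [-0.002, 0.005, -1.0]]
ft_force: [3.9, 4.2, 8.9]
grip_width: 0.0546
gripper_force: 4.9
```

```bash
cat >> h.py <<'E'
def gate(n="scene",show=None):
    im,d=cams.get_image(n);v,u=np.nonzero(d>0);P=to_track(deproj(n,u,v,d[d>0]))
    k=(abs(P[:,0]+.01)<.012)&(P[:,1]>-.135)&(P[:,1]<-.03)&(P[:,2]>.06)&(P[:,2]<.17)
    Q=P[k]-[0,-.121,.076];r=np.hypot(Q[:,1],Q[:,2]);k2=(r>.03)&(r<.085);
    print("arm ang",np.median(np.arctan2(Q[k2,2],Q[k2,1])) if k2.sum() else None,k2.sum())
    return im,d,P
E
python3 - <<'E'
from h import *
status();gate()
E
```

```text
t 5.8333 track pos [  36.4464 -110.9831   99.0907] F(track) [-3.2608  4.7386  8.9045] w 0.054559592429808026
tool axes in track frame
 [[-1.      0.0009  0.0018]
 [ 0.0009  1.      0.0047]
 [-0.0018  0.0047 -1.    ]]
arm ang 0.3466117089895425 178
```

```bash
python3 - <<'E'
from h import *
for n in["scene","top"]:
    z=np.load(f"pics/{n}0.npz");d=z["d"];v,u=np.nonzero(d>0);P=to_track(deproj(n,u,v,d[d>0]))
    print(n)
    for y0 in range(-165,-60,8):
        row=[]
        for x0 in range(-25,65,9):
            k=(abs(P[:,0]*1000-x0)<4.5)&(abs(P[:,1]*1000-y0)<4)&(P[:,2]<.2)
            row.append(int(1000*P[k,2].max()) if k.any() else -9)
        print(y0,row)
E
```

```text
scene
-165 [2, 2, 2, 3, 3, 3, 3, 2, 2, 2]
-157 [3, 2, 3, 3, 3, 3, 1, 3, 2, 3]
-149 [2, 3, 3, 2, 3, 2, 3, 3, 3, 1]
-141 [2, 3, 3, 2, 3, 2, 2, 3, 2, 4]
-133 [94, 93, 80, 93, 92, 3, 83, 83, 81, 2]
-125 [93, 93, 87, 95, 92, 83, 88, 88, 86, 0]
-117 [93, 90, 86, 94, 92, 83, 94, 97, 93, -9]
-109 [93, 91, 87, 93, 92, 79, 113, 113, 111, 64]
-101 [48, 85, 86, 85, 48, 78, 127, 128, 121, 71]
-93 [33, 89, 88, 86, 37, 37, 136, 137, 135, 77]
-85 [-9, 90, 91, 88, 38, 39, 137, 138, 136, 37]
-77 [-9, 92, 93, 90, 35, 38, 132, -9, 38, 33]
-69 [-9, 95, 94, 93, 35, 38, 34, -9, 39, 36]
-61 [-9, 95, 96, 93, 35, 38, 34, -9, 39, 36]
top
-165 [2, 3, 2, 3, 0, 2, 2, 3, 0, 4]
-157 [0, 6, 6, 0, 1, 0, 1, 0, 0, 2]
-149 [1, 1, 2, 1, 3, 1, 4, 3, 3, 1]
-141 [4, 6, 4, 2, 5, 0, 1, 4, 4, 1]
-133 [2, 1, 6, 3, 0, 2, 0, 1, 1, 1]
-125 [90, 92, 83, 92, 94, 78, 86, 87, 85, 2]
-117 [92, 85, 85, 94, 94, 84, 87, 92, 87, 4]
-109 [93, 88, 87, 90, 90, 79, 94, 99, 96, 25]
-101 [69, 84, 85, 84, 83, 78, 112, 121, 110, 78]
-93 [43, 82, 87, 84, 44, 40, 124, 129, 127, 79]
-85 [33, 86, 89, 92, 32, 38, 135, 137, 133, 35]
-77 [35, 90, 89, 87, 38, 36, 132, 138, 136, 35]
-69 [32, 87, 93, 88, 34, 40, 33, 33, 38, 37]
-61 [30, 93, 94, 90, 36, 39, 34, 32, 37, 34]
```

Call:
{"api": "move_arm", "payload": {
  "jaw": [5.5,5.5,5.5,5.5,5.5,5.5,5.5,5.5],
  "dp": [
    [0,0,-1.0],
    [0,0.7,0],
    [0,0.8,0],
    [0,0,0.8],
    [0,0,0.8],
    [0,0,0.8],
    [0,0,0.6],
    [0,0,0]
  ],
  "turn": [
    [0,0,0],
    [0,0,0],
    [0,0,0],
    [0,0,0],
    [0,0,0],
    [0,0,0],
    [0,0,0],
    [0,0,0]
  ]
}}

```text
time_s: 6.55
position: [0.4385, -0.2327, 0.0758]
tool_rot: [[-0.217, 0.976, -0.003], [0.976, 0.217, 0.002], [0.003, -0.002, -1.0]]
ft_force: [0.0, -0.3, -0.5]
grip_width: 0.0547
gripper_force: 0.0
```

```bash
python3 - <<'E'
from h import *
status();im,d,P=gate();cv2.imwrite("pics/s4.png",cv2.resize(im[150:260,200:340,::-1],(763,600),interpolation=cv2.INTER_NEAREST))
k=(abs(P[:,0]-.035)<.015)&(P[:,1]>-.076)&(P[:,1]<-.045)&(P[:,2]>.075)&(P[:,2]<.15);print(P[k].min(0),P[k].max(0))
E
```

```text
t 6.55 track pos [ 35.3765 -97.5621  75.7517] F(track) [ 0.3482 -0.0293 -0.5093] w 0.05470057535146123
tool axes in track frame
 [[-1.      0.0002 -0.0028]
 [ 0.0002  1.     -0.0021]
 [ 0.0028 -0.0021 -1.    ]]
arm ang 0.34940782396519504 176
[ 0.0224 -0.0716  0.1121] [ 0.0418 -0.0576  0.1499]
```

View pics/s4.png

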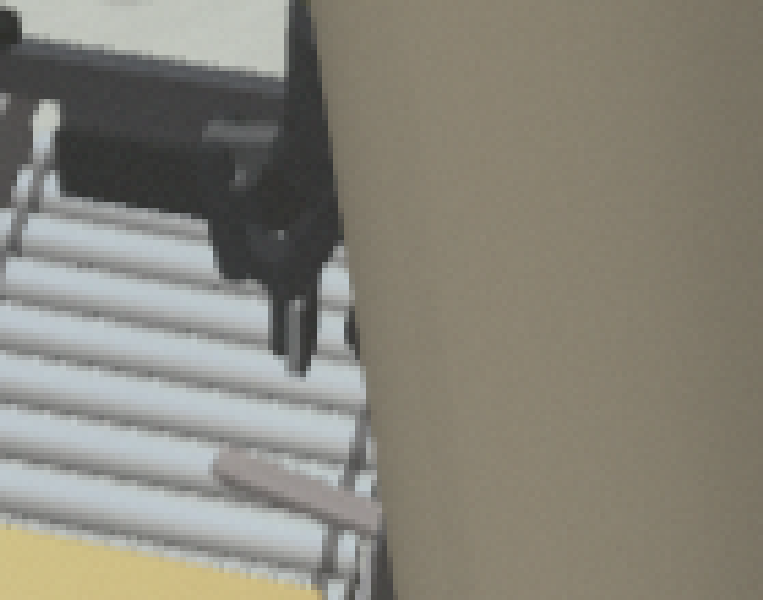

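Call:
{"api": "move_arm", "payload": {
  "jaw": [5.5,5.5,5.5,5.5,5.5,5.5,5.5,5.5,5.5,5.5,5.5,5.5],
  "dp": [
    [0,-0.5,-0.13],
    [0,-0.5,-0.13],
    [0,-0.5,-0.13],
    [0,-0.5,-0.13],
    [0,-0.5,-0.13],
    [0,-0.5,-0.13],
    [0,-0.5,-0.13],
    [0,-0.5,-0.13],
    [0,-0.5,-0.13],
    [0,-0.45,-0.1],
    [0,-0.45,-0.1],
    [0,0,0]
  ],
  "turn": [
    [0,0,0],
    [0,0,0],
    [0,0,0],
    [0,0,0],
    [0,0,0],
    [0,0,0],
    [0,0,0],
    [0,0,0],
    [0,0,0],
    [0,0,0],
    [0,0,0],
    [0,0,0]
  ]
}}

```text
time_s: 7.6
position: [0.3857, -0.245, 0.0913]
tool_rot: [[-0.217, 0.976, -0.001], [0.976, 0.217, 0.0], [0.001, -0.001, -1.0]]
ft_force: [0.2, -0.0, -0.4]
grip_width: 0.055
gripper_force: 0.0
```

```bash
python3 - <<'E'
from h import *
status();gate()
E
```

```text
t 7.6 track pos [  35.8719 -151.6854   91.3373] F(track) [ 0.0898  0.2085 -0.4285] w 0.05496492217886892
tool axes in track frame
 [[-1.      0.0005 -0.0006]
 [ 0.0005  1.     -0.0006]
 [ 0.0006 -0.0006 -1.    ]]
arm ang 1.0548610828847234 161
```

Call:
{"api": "move_arm", "payload": {
  "jaw": [5.5,5.5,5.5,5.5,5.5,5.5,5.5,5.5],
  "dp": [
    [0,-0.43,0.1],
    [0,-0.43,0.1],
    [0,-0.43,0.1],
    [0,-0.4,0.17],
    [0,-0.4,0.17],
    [0,-0.35,0.24],
    [0,-0.35,0.24],
    [0,0,0]
  ],
  "turn": [
    [0,0,0],
    [0,0,0],
    [0,0,0],
    [0,0,0],
    [0,0,0],
    [0,0,0],
    [0,0,0],
    [0,0,0]
  ]
}}

```text
time_s: 8.32
position: [0.359, -0.2513, 0.0799]
tool_rot: [[-0.217, 0.976, 0.0], [0.976, 0.217, -0.0], [-0.0, 0.0, -1.0]]
ft_force: [0.9, -0.9, 1.9]
grip_width: 0.0547
gripper_force: 0.7
```

```bash
python3 - <<'E'
from h import *
status();gate()
E
```

```text
t 8.3167 track pos [  36.279  -179.1705   79.9202] F(track) [1.0682 0.6976 1.9325] w 0.05474393324804578
tool axes in track frame
 [[-1.      0.0006  0.0001]
 [ 0.0006  1.      0.0001]
 [-0.0001  0.0001 -1.    ]]
arm ang 1.5949735100339135 104
```

Call:
{"api": "move_arm", "payload": {
  "jaw": [5.5,5.5,5.5],
  "dp": [
    [0,-0.15,0.15],
    [0,-0.15,0.15],
    [0,0,0]
  ],
  "turn": [
    [0,0,0],
    [0,0,0],
    [0,0,0]
  ]
}}

```text
time_s: 8.62
position: [0.3587, -0.2517, 0.0788]
tool_rot: [[-0.217, 0.976, 0.006], [0.976, 0.217, -0.001], [-0.003, 0.006, -1.0]]
ft_force: [6.9, 7.9, 19.9]
grip_width: 0.0552
gripper_force: 10.5
```

```bash
python3 - <<'E'
from h import *
status();gate()
E
```

```text
t 8.6167 track pos [  36.5856 -179.5529   78.8046] F(track) [-6.2339  8.4981 19.8677] w 0.05516213066244047
tool axes in track frame
 [[-1.      0.0005  0.0025]
 [ 0.0005  1.      0.0057]
 [-0.0025  0.0057 -1.    ]]
arm ang 1.5953350265672406 100
```

Call:
{"api": "move_arm", "payload": {
  "jaw": [5.5,5.5,5.5,5.5,5.5,5.5,5.5,5.5,5.5,5.5,5.5,5.5],
  "dp": [
    [0,0.3,-0.4],
    [0,0.2,-2.4],
    [0,0,-2.4],
    [0,0,-2.4],
    [3.3,2.2,0],
    [3.3,2.2,0],
    [3.3,2.2,0],
    [3.3,2.2,0],
    [3.3,2.2,0],
    [3.3,2.2,0],
    [3.3,2.2,0],
    [3.3,2.2,0]
  ],
  "turn": [
    [0,0,0],
    [0,0,0],
    [0,0,0],
    [0,0,0],
    [0,0,0],
    [0,0,0],
    [0,0,0],
    [0,0,0],
    [0,0,0],
    [0,0,0],
    [0,0,0],
    [0,0,0]
  ]
}}

```text
time_s: 9.67
position: [0.4754, 0.0474, 0.1527]
tool_rot: [[-0.218, 0.976, -0.002], [0.976, 0.218, -0.0], [0.0, -0.002, -1.0]]
ft_force: [0.3, -0.9, 1.0]
grip_width: 0.0551
gripper_force: 0.0
```

```bash
python3 - <<'E'
from h import *
status((-.235,0,.15));gate()
E
```

```text
t 9.6667 track pos [-230.0334   -0.5874  152.7331] F(track) [0.9444 0.0641 0.9753] w 0.05507657281184698
tool axes in track frame
 [[-1.     -0.0004 -0.0001]
 [-0.0004  1.     -0.0018]
 [ 0.0001 -0.0018 -1.    ]]
dp cm to (-0.235, 0, 0.15) [0.4966 0.0594 0.2733]
arm ang None 0
```

Call:
{"api": "move_arm", "payload": {
  "jaw": [5.5,5.5,5.5,5.5,5.5,5.5],
  "dp": [
    [0.4,0,2.5],
    [0,0,2.5],
    [0,0,2.5],
    [0,0,2.4],
    [0,0,2.3],
    [0,0,0]
  ],
  "turn": [
    [0,0,0],
    [0,0,0],
    [0,0,0],
    [0,0,0],
    [0,0,0],
    [0,0,0]
  ]
}}

```text
time_s: 10.22
position: [0.472, 0.0495, 0.0275]
tool_rot: [[-0.217, 0.976, -0.009], [0.976, 0.218, 0.001], [0.003, -0.008, -1.0]]
ft_force: [-1.4, -0.1, -0.8]
grip_width: 0.0551
gripper_force: 0.0
```

```bash
python3 - <<'E'
from h import *
status()
im,d=cams.get_image("scene");v,u=np.nonzero(d>0);P=to_track(deproj("scene",u,v,d[d>0]))
cv2.imwrite("pics/s5.png",cv2.resize(im[130:384,100:400,::-1],(708,600)))
k=(abs(P[:,0]+.24)<.03)&(P[:,1]>-.06)&(P[:,1]<.06)&(P[:,2]>.04)&(P[:,2]<.15);print(P[k].min(0),P[k].max(0))
E
```

```text
t 10.2167 track pos [-232.7945   -3.4905   27.5066] F(track) [-0.2067 -1.3694 -0.8067] w 0.055146429872297384
tool axes in track frame
 [[-1.     -0.0002 -0.0028]
 [-0.0002  1.     -0.0083]
 [ 0.0028 -0.0083 -1.    ]]
[-0.2466  0.0226  0.065 ] [-0.2329  0.06    0.149 ]
```

View pics/s5.png

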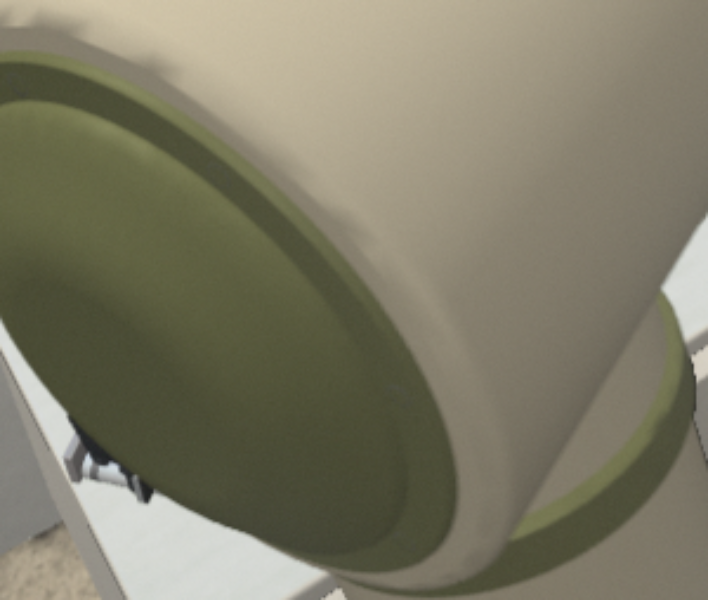

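Call:
{"api": "move_arm", "payload": {
  "jaw": [5.5,5.5,5.5,5.5,5.5,5.5,5.5,5.5,5.5,5.5,5.5,5.5],
  "dp": [
    [-0.7,0.2,-0.1],
    [-0.7,0,0],
    [-0.4,0,0],
    [-0.4,0,0],
    [-0.4,0,0],
    [-0.4,0,0],
    [-0.5,0,0],
    [-0.6,0,0],
    [-0.6,0,0],
    [-0.6,0,0],
    [-0.6,0,0],
    [-0.6,0,0]
  ],
  "turn": [
    [0,0,0],
    [0,0,0],
    [0,0,0],
    [0,0,0],
    [0,0,0],
    [0,0,0],
    [0,0,0],
    [0,0,0],
    [0,0,0],
    [0,0,0],
    [0,0,0],
    [0,0,0]
  ]
}}

```text
time_s: 11.27
position: [0.4912, -0.0145, 0.0321]
tool_rot: [[-0.217, 0.976, 0.0], [0.976, 0.217, -0.0], [-0.0, 0.0, -1.0]]
ft_force: [1.1, 1.5, 1.1]
grip_width: 0.0546
gripper_force: 0.6
```

```bash
cat >> h.py <<'E'
def carton(n="top"):
    im,d=cams.get_image(n)
    for r in cams.outline_of(n,"carton")[:1]:
        m=r["mask"]&(d>0);v,u=np.nonzero(m);P=to_track(deproj(n,u,v,d[m]))*1000;P=P[abs(P[:,2]-90)<8]
        print("carton",r["p"],len(P),P.min(0),P.max(0),cv2.minAreaRect(P[:,:2].astype(np.float32)))
E
python3 - <<'E'
from h import *
status();carton()
E
```

```text
t 11.2667 track pos [-166.2089    1.3432   32.1158] F(track) [-1.1968  1.3437  1.118 ] w 0.0546416281115944
tool axes in track frame
 [[-1.      0.0001  0.    ]
 [ 0.0001  1.      0.0002]
 [-0.      0.0002 -1.    ]]Traceback (most recent call last):
  File "<stdin>", line 2, in <module>
  File "h.py", line 30, in carton
    print("carton",r["p"],len(P),P.min(0),P.max(0),cv2.minAreaRect(P[:,:2].astype(np.float32)))
                                 ~~~~~^^^
    return umr_minimum(a, axis, None, out, keepdims, initial, where)
ValueError: zero-size array to reduction operation minimum which has no identity
```

Call:
{"api": "move_arm", "payload": {
  "jaw": [5.5,5.5,5.5,5.5,5.5,5.5,5.5,5.5,5.5,5.5,5.5,5.5],
  "dp": [
    [-0.4,0,0],
    [-0.6,0,0],
    [-0.6,0,0],
    [-0.6,0,0],
    [-0.6,0,0],
    [-0.6,0,0],
    [-0.6,0,0],
    [-0.6,0,0],
    [-0.6,0,0],
    [-0.6,0,0],
    [-0.6,0,0],
    [-0.6,0,0]
  ],
  "turn": [
    [0,0,0],
    [0,0,0],
    [0,0,0],
    [0,0,0],
    [0,0,0],
    [0,0,0],
    [0,0,0],
    [0,0,0],
    [0,0,0],
    [0,0,0],
    [0,0,0],
    [0,0,0]
  ]
}}

```text
time_s: 12.37
position: [0.5067, -0.0817, 0.0322]
tool_rot: [[-0.217, 0.976, 0.001], [0.976, 0.217, 0.002], [0.001, 0.001, -1.0]]
ft_force: [2.7, 4.1, 0.2]
grip_width: 0.0552
gripper_force: 1.9
```

Call:
{"api": "move_arm", "payload": {
  "jaw": [5.5,5.5,5.5,5.5,5.5,5.5,5.5,5.5,5.5,5.5,5.5,5.5],
  "dp": [
    [-0.6,0,0],
    [-0.6,0,0],
    [-0.6,0,0],
    [-0.6,0,0],
    [-0.6,0,0],
    [-0.6,0,0],
    [-0.6,0,0],
    [-0.5,0,0],
    [-0.5,0,0],
    [-0.4,0,0],
    [-0.4,0,0],
    [-0.3,0,0]
  ],
  "turn": [
    [0,0,0],
    [0,0,0],
    [0,0,0],
    [0,0,0],
    [0,0,0],
    [0,0,0],
    [0,0,0],
    [0,0,0],
    [0,0,0],
    [0,0,0],
    [0,0,0],
    [0,0,0]
  ]
}}

```text
time_s: 13.37
position: [0.5199, -0.1441, 0.0321]
tool_rot: [[-0.217, 0.976, -0.0], [0.976, 0.217, -0.0], [-0.0, -0.0, -1.0]]
ft_force: [0.9, 1.2, 0.7]
grip_width: 0.0551
gripper_force: 0.4
```

```bash
python3 - <<'E'
from h import *
status()
im,d=cams.get_image("top");cv2.imwrite("pics/t2.png",cv2.resize(im[130:260,120:320,::-1],(800,520)))
E
```

```text
t 13.3667 track pos [-33.4306   1.1908  32.1005] F(track) [-1.0012  1.1643  0.6646] w 0.05511692055930226
tool axes in track frame
 [[-1.      0.0002  0.    ]
 [ 0.0002  1.     -0.0001]
 [-0.     -0.0001 -1.    ]]
```

View pics/t2.png

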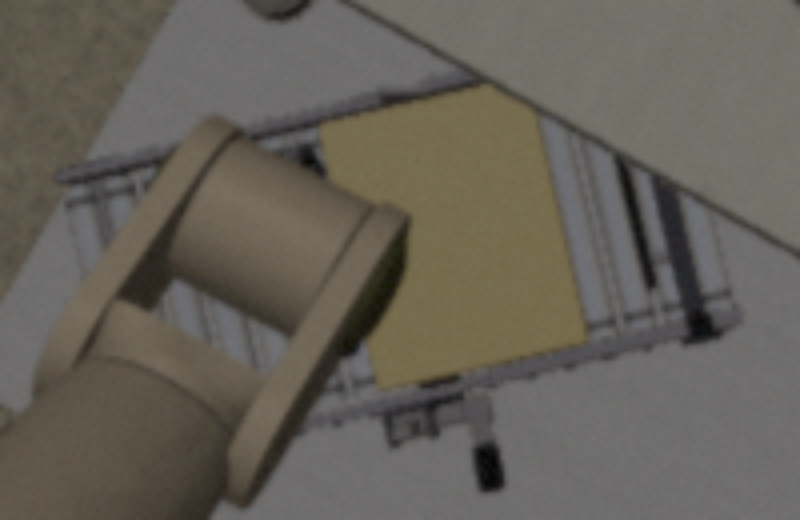

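Call:
{"api": "move_arm", "payload": {
  "jaw": [5.5,5.5,5.5,5.5,5.5,5.5,5.5,5.5,5.5,5.5],
  "dp": [
    [-0.3,0,0],
    [-0.4,0,0],
    [-0.4,0,0],
    [-0.4,0,0],
    [-0.4,0,0],
    [-0.4,0,0],
    [-0.3,0,0],
    [-0.3,0,0],
    [-0.2,0,0],
    [-0.1,0,0]
  ],
  "turn": [
    [0,0,0],
    [0,0,0],
    [0,0,0],
    [0,0,0],
    [0,0,0],
    [0,0,0],
    [0,0,0],
    [0,0,0],
    [0,0,0],
    [0,0,0]
  ]
}}

```text
time_s: 14.25
position: [0.5269, -0.1753, 0.0321]
tool_rot: [[-0.217, 0.976, 0.0], [0.976, 0.217, -0.0], [-0.0, 0.0, -1.0]]
ft_force: [1.0, 0.9, -0.6]
grip_width: 0.0547
gripper_force: 0.3
```

Call:
{"api": "move_arm", "payload": {
  "jaw": [5.5,5.5,5.5,5.5],
  "dp": [
    [-0.15,0,0],
    [-0.15,0,0],
    [-0.15,0,0],
    [-0.1,0,0]
  ],
  "turn": [
    [0,0,0],
    [0,0,0],
    [0,0,0],
    [0,0,0]
  ]
}}

```text
time_s: 14.58
position: [0.5281, -0.1804, 0.0321]
tool_rot: [[-0.217, 0.976, 0.0], [0.976, 0.217, -0.0], [-0.0, -0.0, -1.0]]
ft_force: [0.4, 0.8, -0.5]
grip_width: 0.0552
gripper_force: 0.3
```

```bash
python3 - <<'E'
from h import *
status()
E
```

```text
t 14.5833 track pos [ 3.7423  1.27   32.126 ] F(track) [-0.7161  0.5322 -0.5269] w 0.05520190060067776
tool axes in track frame
 [[-1. -0.  0.]
 [-0.  1. -0.]
 [-0. -0. -1.]]
```

Call:
{"api": "move_arm", "payload": {
  "jaw": [5.5,5.5,5.5,5.5],
  "dp": [
    [-0.1,0,0],
    [-0.1,0,0],
    [-0.1,0,0],
    [-0.1,0,0]
  ],
  "turn": [
    [0,0,0],
    [0,0,0],
    [0,0,0],
    [0,0,0]
  ]
}}

```text
time_s: 14.92
position: [0.5289, -0.1842, 0.0322]
tool_rot: [[-0.217, 0.976, 0.0], [0.976, 0.217, -0.0], [-0.0, 0.0, -1.0]]
ft_force: [0.6, 1.0, 0.1]
grip_width: 0.0549
gripper_force: 0.3
```

Call:
{"api": "move_arm", "payload": {
  "jaw": [5.5,5.5,5.5],
  "dp": [
    [-0.1,0,0],
    [-0.1,0,0],
    [-0.1,0,0]
  ],
  "turn": [
    [0,0,0],
    [0,0,0],
    [0,0,0]
  ]
}}

```text
time_s: 15.17
position: [0.5296, -0.1872, 0.0321]
tool_rot: [[-0.217, 0.976, 0.0], [0.976, 0.217, -0.0], [-0.0, 0.0, -1.0]]
ft_force: [0.4, 0.2, 0.0]
grip_width: 0.055
gripper_force: 0.3
```

Call:
{"api": "move_arm", "payload": {
  "jaw": [5.5,5.5,5.5],
  "dp": [
    [-0.1,0,0],
    [-0.1,0,0],
    [-0.1,0,0]
  ],
  "turn": [
    [0,0,0],
    [0,0,0],
    [0,0,0]
  ]
}}

```text
time_s: 15.42
position: [0.5299, -0.189, 0.0321]
tool_rot: [[-0.217, 0.976, -0.001], [0.976, 0.217, 0.002], [0.002, -0.0, -1.0]]
ft_force: [-0.6, 7.8, 4.0]
grip_width: 0.0547
gripper_force: 3.4
```

Call:
{"api": "move_arm", "payload": {
  "jaw": [5.5,5.5,5.5],
  "dp": [
    [-0.1,0,0],
    [-0.1,0,0],
    [-0.1,0,0]
  ],
  "turn": [
    [0,0,0],
    [0,0,0],
    [0,0,0]
  ]
}}

```text
time_s: 15.67
position: [0.5305, -0.1917, 0.0321]
tool_rot: [[-0.218, 0.976, -0.001], [0.976, 0.218, 0.002], [0.002, -0.0, -1.0]]
ft_force: [-0.5, 7.2, 2.8]
grip_width: 0.0552
gripper_force: 3.5
```

Call:
{"api": "move_arm", "payload": {
  "jaw": [5.5,5.5,5.5],
  "dp": [
    [-0.1,0,0],
    [-0.1,0,0],
    [-0.1,0,0]
  ],
  "turn": [
    [0,0,0],
    [0,0,0],
    [0,0,0]
  ]
}}

```text
time_s: 15.92
position: [0.5312, -0.1946, 0.0321]
tool_rot: [[-0.218, 0.976, -0.001], [0.976, 0.218, 0.002], [0.002, -0.0, -1.0]]
ft_force: [-0.6, 7.2, 2.8]
grip_width: 0.0551
gripper_force: 3.5
```

Call:
{"api": "move_arm", "payload": {
  "jaw": [5.5,5.5],
  "dp": [
    [-0.1,0,0],
    [0,0,0]
  ],
  "turn": [
    [0,0,0],
    [0,0,0]
  ]
}}

```text
time_s: 16.08
position: [0.5315, -0.1958, 0.0321]
tool_rot: [[-0.218, 0.976, -0.001], [0.976, 0.218, 0.002], [0.002, -0.0, -1.0]]
ft_force: [0.4, 5.8, 3.2]
grip_width: 0.0551
gripper_force: 2.9
```

Call:
{"api": "move_arm", "payload": {
  "jaw": [5.5,5.5],
  "dp": [
    [-0.05,0,0],
    [0,0,0]
  ],
  "turn": [
    [0,0,0],
    [0,0,0]
  ]
}}

```text
time_s: 16.25
position: [0.5315, -0.1962, 0.0321]
tool_rot: [[-0.218, 0.976, -0.001], [0.976, 0.218, 0.002], [0.002, -0.0, -1.0]]
ft_force: [-0.0, 5.8, 2.9]
grip_width: 0.0553
gripper_force: 3.1
```

Call:
{"api": "move_arm", "payload": {
  "jaw": [5.5,5.5],
  "dp": [
    [-0.06,0,0],
    [0,0,0]
  ],
  "turn": [
    [0,0,0],
    [0,0,0]
  ]
}}

```text
time_s: 16.42
position: [0.5317, -0.1968, 0.0321]
tool_rot: [[-0.218, 0.976, -0.001], [0.976, 0.218, 0.002], [0.002, -0.0, -1.0]]
ft_force: [-0.6, 6.6, 2.0]
grip_width: 0.0549
gripper_force: 3.1
```

Call:
{"api": "move_arm", "payload": {
  "jaw": [5.5,5.5],
  "dp": [
    [-0.06,0,0],
    [0,0,0]
  ],
  "turn": [
    [0,0,0],
    [0,0,0]
  ]
}}

```text
time_s: 16.58
position: [0.5318, -0.1974, 0.0321]
tool_rot: [[-0.218, 0.976, -0.001], [0.976, 0.218, 0.002], [0.002, -0.0, -1.0]]
ft_force: [-0.2, 6.1, 2.8]
grip_width: 0.0547
gripper_force: 3.1
```

Call:
{"api": "move_arm", "payload": {
  "jaw": [5.5,5.5],
  "dp": [
    [-0.06,0,0],
    [0,0,0]
  ],
  "turn": [
    [0,0,0],
    [0,0,0]
  ]
}}

```text
time_s: 16.75
position: [0.5318, -0.1976, 0.0321]
tool_rot: [[-0.218, 0.976, -0.001], [0.976, 0.218, 0.002], [0.003, -0.001, -1.0]]
ft_force: [-0.5, 7.3, 3.7]
grip_width: 0.0549
gripper_force: 3.8
```

Call:
{"api": "move_arm", "payload": {
  "jaw": [5.5,5.5],
  "dp": [
    [-0.05,0,0],
    [0,0,0]
  ],
  "turn": [
    [0,0,0],
    [0,0,0]
  ]
}}

```text
time_s: 16.92
position: [0.5318, -0.1977, 0.0321]
tool_rot: [[-0.218, 0.976, -0.001], [0.976, 0.218, 0.003], [0.003, -0.001, -1.0]]
ft_force: [-1.0, 9.7, 4.2]
grip_width: 0.0549
gripper_force: 4.8
```

Call:
{"api": "move_arm", "payload": {
  "jaw": [5.5,5.5],
  "dp": [
    [-0.04,0,0],
    [0,0,0]
  ],
  "turn": [
    [0,0,0],
    [0,0,0]
  ]
}}

```text
time_s: 17.08
position: [0.5317, -0.1977, 0.0321]
tool_rot: [[-0.218, 0.976, -0.002], [0.976, 0.218, 0.004], [0.004, -0.001, -1.0]]
ft_force: [-1.4, 11.5, 5.3]
grip_width: 0.0549
gripper_force: 5.6
```

Call:
{"api": "move_arm", "payload": {
  "jaw": [5.5,5.5],
  "dp": [
    [-0.06,0,0],
    [0,0,0]
  ],
  "turn": [
    [0,0,0],
    [0,0,0]
  ]
}}

```text
time_s: 17.25
position: [0.5316, -0.1978, 0.0321]
tool_rot: [[-0.218, 0.976, -0.002], [0.976, 0.218, 0.005], [0.005, -0.001, -1.0]]
ft_force: [-2.0, 14.2, 6.7]
grip_width: 0.0549
gripper_force: 6.9
```

```bash
python3 - <<'E'
from h import *
status()
E
```

```text
t 17.25 track pos [21.5     0.9931 32.1271] F(track) [-14.2553   1.1558   6.7451] w 0.05488708719194447
tool axes in track frame
 [[-1.     -0.0011 -0.0051]
 [-0.0011  1.     -0.0013]
 [ 0.0051 -0.0013 -1.    ]]
```

Call:
{"api": "move_arm", "payload": {
  "jaw": [5.5,5.5,5.5,5.5,5.5,5.5,5.5,5.5,5.5,5.5,5.5],
  "dp": [
    [0.2,0,0],
    [0.5,0,0],
    [1.0,0,0],
    [1.6,0,0],
    [1.8,0,0],
    [0,0,-2.5],
    [0,0,-2.5],
    [0,0,-2.5],
    [0,0,-2.5],
    [0,0,-2.0],
    [0,0,0]
  ],
  "turn": [
    [0,0,0],
    [0,0,0],
    [0,0,0],
    [0,0,0],
    [0,0,0],
    [0,0,0],
    [0,0,0],
    [0,0,0],
    [0,0,0],
    [0,0,0],
    [0,0,0]
  ]
}}

```text
time_s: 18.17
position: [0.5227, -0.1504, 0.1561]
tool_rot: [[-0.218, 0.976, 0.006], [0.976, 0.218, -0.003], [-0.005, 0.005, -1.0]]
ft_force: [0.2, -0.4, -0.4]
grip_width: 0.055
gripper_force: 0.0
```

Call:
{"api": "move_arm", "payload": {
  "jaw": [5.5,5.5,5.5,5.5,5.5,5.5,5.5],
  "dp": [
    [-1.0,-2.8,0],
    [-1.1,-2.8,0],
    [-1.1,-2.8,0],
    [-1.1,-2.8,0],
    [-1.1,-2.8,0],
    [-1.1,-2.6,0],
    [0,0,0]
  ],
  "turn": [
    [0,0,0],
    [0,0,0],
    [0,0,0],
    [0,0,0],
    [0,0,0],
    [0,0,0],
    [0,0,0]
  ]
}}

```text
time_s: 18.75
position: [0.3705, -0.2511, 0.1515]
tool_rot: [[-0.214, 0.977, -0.002], [0.977, 0.214, 0.0], [0.001, -0.002, -1.0]]
ft_force: [0.8, -0.1, -0.9]
grip_width: 0.0551
gripper_force: 0.0
```

```bash
python3 - <<'E'
from h import *
status((.036,-.165,.079));gate()
try: carton()
except Exception as e: print(e)
im,d=cams.get_image("scene");cv2.imwrite("pics/s6.png",cv2.resize(im[130:300,130:350,::-1],(776,600)))
E
```

```text
t 18.75 track pos [  38.5521 -167.859   151.4906] F(track) [ 0.2287  0.756  -0.8706] w 0.05506734403699529
tool axes in track frame
 [[-1.      0.0031 -0.0007]
 [ 0.0031  1.     -0.0017]
 [ 0.0007 -0.0017 -1.    ]]
dp cm to (0.036, -0.165, 0.079) [0.2513 0.2971 7.2487]
arm ang 1.5950984802256745 102
carton 0.65 3208 [ 32.0791 -89.8618  82.4473] [176.7411  95.1257  97.6371] ((104.44546508789062, 2.6501998901367188), (144.58770751953125, 185.03466796875), 0.07979084551334381)
```

View pics/s6.png

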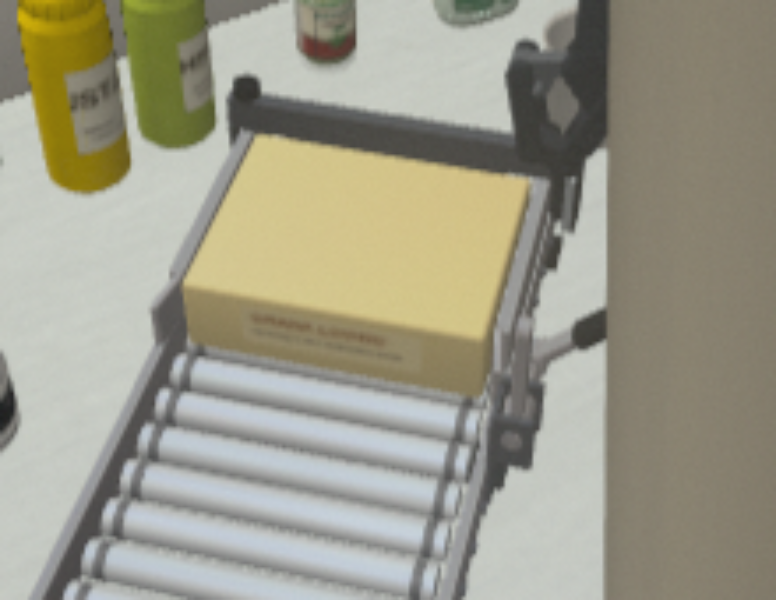

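Call:
{"api": "move_arm", "payload": {
  "jaw": [5.5,5.5,5.5,5.5,5.5,5.5,5.5],
  "dp": [
    [0.2,0.3,0],
    [0,0,1.5],
    [0,0,1.5],
    [0,0,1.5],
    [0,0,1.4],
    [0,0,1.3],
    [0,0,0]
  ],
  "turn": [
    [0,0,0],
    [0,0,0],
    [0,0,0],
    [0,0,0],
    [0,0,0],
    [0,0,0],
    [0,0,0]
  ]
}}

```text
time_s: 19.53
position: [0.3759, -0.2459, 0.0781]
tool_rot: [[-0.219, 0.976, -0.003], [0.976, 0.219, 0.003], [0.004, -0.002, -1.0]]
ft_force: [-0.5, 0.8, -0.6]
grip_width: 0.0551
gripper_force: 0.0
```

```bash
python3 - <<'E'
from h import *
status();gate()
E
```

```text
t 19.5333 track pos [  34.68   -161.5015   78.0891] F(track) [-0.856  -0.3067 -0.5957] w 0.05509058444924357
tool axes in track frame
 [[-1.     -0.0014 -0.0038]
 [-0.0014  1.     -0.002 ]
 [ 0.0038 -0.002  -1.    ]]
arm ang 1.594119223356001 101
```

Call:
{"api": "move_arm", "payload": {
  "jaw": [5.5,5.5,5.5,5.5,5.5,5.5,5.5,5.5,5.5,5.5,5.5,5.5],
  "dp": [
    [0,0.5,-0.1],
    [0,0.5,-0.1],
    [0,0.5,-0.1],
    [0,0.5,-0.1],
    [0,0.5,-0.1],
    [0,0.5,-0.1],
    [0,0.5,-0.1],
    [0,0.5,-0.1],
    [0,0.5,-0.1],
    [0,0.5,-0.1],
    [0,0.5,-0.1],
    [0,0.5,0]
  ],
  "turn": [
    [0,0,0],
    [0,0,0],
    [0,0,0],
    [0,0,0],
    [0,0,0],
    [0,0,0],
    [0,0,0],
    [0,0,0],
    [0,0,0],
    [0,0,0],
    [0,0,0],
    [0,0,0]
  ]
}}

```text
time_s: 20.58
position: [0.4353, -0.2345, 0.0913]
tool_rot: [[-0.217, 0.976, 0.0], [0.976, 0.217, -0.0], [-0.0, 0.0, -1.0]]
ft_force: [-1.3, -0.6, 1.5]
grip_width: 0.0551
gripper_force: 0.8
```

```bash
python3 - <<'E'
from h import *
status();gate()
E
```

```text
t 20.5833 track pos [  36.3984 -101.0466   91.281 ] F(track) [ 0.2986 -1.4267  1.4574] w 0.05506292339392342
tool axes in track frame
 [[-1.     -0.0001  0.0002]
 [-0.0001  1.      0.0003]
 [-0.0002  0.0003 -1.    ]]
arm ang 0.8974408026102628 172
```

Call:
{"api": "move_arm", "payload": {
  "jaw": [5.5,5.5,5.5,5.5,5.5,5.5,5.5,5.5,5.5,5.5],
  "dp": [
    [0,0.5,0.05],
    [0,0.5,0.05],
    [0,0.43,0.08],
    [0,0.43,0.08],
    [0,0.43,0.08],
    [0,0.4,0.17],
    [0,0.4,0.17],
    [0,0.35,0.23],
    [0,0.3,0.22],
    [0,0,0]
  ],
  "turn": [
    [0,0,0],
    [0,0,0],
    [0,0,0],
    [0,0,0],
    [0,0,0],
    [0,0,0],
    [0,0,0],
    [0,0,0],
    [0,0,0],
    [0,0,0]
  ]
}}

```text
time_s: 21.47
position: [0.4716, -0.2263, 0.0794]
tool_rot: [[-0.218, 0.976, 0.0], [0.976, 0.218, 0.0], [0.0, 0.0, -1.0]]
ft_force: [-0.5, -0.2, -0.6]
grip_width: 0.0548
gripper_force: 0.0
```

```bash
python3 - <<'E'
from h import *
status();gate()
E
```

```text
t 21.4667 track pos [ 36.353  -63.7963  79.3504] F(track) [ 0.1254 -0.583  -0.5555] w 0.054819180126294435
tool axes in track frame
 [[-1.     -0.0003 -0.0002]
 [-0.0003  1.      0.0001]
 [ 0.0002  0.0001 -1.    ]]
arm ang 0.09871290055360699 163
```

Call:
{"api": "move_arm", "payload": {
  "jaw": [5.5,5.5,5.5],
  "dp": [
    [0,0.12,0.12],
    [0,0.12,0.12],
    [0,0,0]
  ],
  "turn": [
    [0,0,0],
    [0,0,0],
    [0,0,0]
  ]
}}

```text
time_s: 21.77
position: [0.4728, -0.2262, 0.078]
tool_rot: [[-0.217, 0.976, -0.001], [0.976, 0.217, -0.001], [-0.0, -0.002, -1.0]]
ft_force: [-5.8, 0.3, 8.9]
grip_width: 0.055
gripper_force: 4.9
```

Call:
{"api": "move_arm", "payload": {
  "jaw": [5.5,5.5],
  "dp": [
    [0,0.1,0.1],
    [0,0,0]
  ],
  "turn": [
    [0,0,0],
    [0,0,0]
  ]
}}

```text
time_s: 21.93
position: [0.4731, -0.2262, 0.0776]
tool_rot: [[-0.218, 0.976, -0.003], [0.976, 0.218, -0.001], [-0.001, -0.003, -1.0]]
ft_force: [-10.6, -0.6, 16.6]
grip_width: 0.0547
gripper_force: 9.4
```

```bash
python3 - <<'E'
from h import *
status();gate()
E
```

```text
t 21.9333 track pos [ 36.5161 -62.3459  77.6158] F(track) [ -1.7067 -10.4509  16.6112] w 0.05465537868843097
tool axes in track frame
 [[-1.     -0.0003  0.0007]
 [-0.0003  1.     -0.003 ]
 [-0.0007 -0.003  -1.    ]]
arm ang 0.07758696630405958 155
```

Call:
{"api": "move_arm", "payload": {
  "jaw": [5.5,5.5,5.5,5.5,5.5,5.5,5.5,5.5,5.5,5.5,5.5],
  "dp": [
    [0,-0.3,-0.4],
    [0,0,-1.5],
    [0,0,-2.5],
    [0,0,-2.5],
    [0,0,-2.5],
    [0,0,-2.5],
    [2,-2,-1],
    [2,-2,-1],
    [2,-2,-1],
    [2,-2,-1],
    [0,0,0]
  ],
  "turn": [
    [0,0,0],
    [0,0,0],
    [0,0,0],
    [0,0,0],
    [0,0,0],
    [0,0,0],
    [0,0,0],
    [0,0,0],
    [0,0,0],
    [0,0,0],
    [0,0,0]
  ]
}}

```text
time_s: 22.9
position: [0.3736, -0.1637, 0.2373]
tool_rot: [[-0.218, 0.976, 0.002], [0.976, 0.218, -0.001], [-0.002, 0.001, -1.0]]
ft_force: [1.5, 0.2, 1.1]
grip_width: 0.0547
gripper_force: 0.0
```

```bash
python3 - <<'E'
from h import *
status();gate()
im,d,P=gate()
cv2.imwrite("pics/s7.png",cv2.resize(im[...,::-1],(768,576)))
try: carton()
except Exception as e: print(e)
E
```

```text
t 22.9 track pos [ -46.1113 -145.8583  237.282 ] F(track) [0.1739 1.522  1.1026] w 0.054731661361866864
tool axes in track frame
 [[-1.     -0.0003  0.0018]
 [-0.0003  1.      0.0015]
 [-0.0018  0.0015 -1.    ]]
arm ang 0.07734433623309225 166
arm ang 0.07995990728655758 167
carton 0.78 3191 [ 31.7694 -89.8775  82.4218] [176.8635  95.1447  97.9189] ((104.35028076171875, 2.6927490234375), (145.02381896972656, 185.04725646972656), 0.062335435301065445)
```

View pics/s7.png

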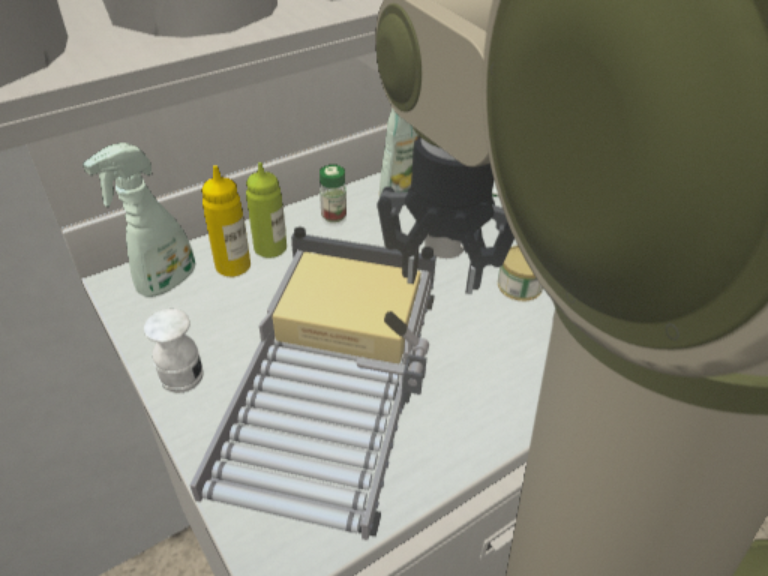

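The carton sits square in the bay at (345,300). The gate arm is level behind it at (390,360) with the handle leaning in. The shaker and the tin stand where they were, and the robot touches nothing.

```bash
python3 -c "
from rig import ticket
print(ticket.close_job())"
```

```text
the job is handed in; nothing more can be done
None
```

I finished the job and handed it in: stop arm opened to its stop, carton pushed until the cushion plate went solid (about 14 N on the last reading), arm turned back down behind it, robot clear; the arm hid the measuring cup in the last picture, so I did not recheck it.

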